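# Set the stroke adjuster of a bench dispensing valve

### The job

Set the dispensing valve on the bench stand: first stand the drip pan on the stand's base plate with the nozzle over the middle of the pan, and let go of it, because the valve weeps once it opens. Then turn the green knurled adjuster knob on top of the valve clockwise until it seats, back it off a quarter turn, and finish still gripping the knob there, so that I can tighten its lock nut. Do not knock the thin nozzle, and leave everything else on the bench where it is.

Things in the scene. Friction and masses are not known exactly. Their poses are not given: they have to be found in the camera images.
- stand: fixed bench dispensing stand, valve held upright over a grey base plate 12 mm thick (x -70 to +155, y -75 to +75 mm). Origin on the table under the valve's axis; x from the valve back to the column, y left, z up. Yaw within 0.3 rad of the robot's x. Valve body 27 mm across, clamp 40 x 40 mm, a hose fitting 30 mm out on each side, 132 to 170 mm up; open below the nozzle in front and at the sides
- nozzle: thin dispensing tip (steel needle 3.4 mm thick, 22 mm long, orange hub above) on the valve's axis, pointing straight down; origin at its lower end, 72 mm above the table, 60 mm above the base plate. Fixed to the stand
- knob_grip (a point): centre of the adjuster knob, on its vertical axis: green, knurled, 32 mm in diameter, 25 mm tall, top about 223 mm above the table. Brass lock nut (26 mm) below it, then a black collar 42 mm across, its top 182 mm above the table, red tick in front. Nothing else within 60 mm of the axis above 180 mm
- adjuster (a joint): angle of the adjuster knob in rad: 0 = seated (hard stop), grows as it is unscrewed (anticlockwise from above). Starts 1.0 to 2.6 rad off the seat, friction about 0.06 N m, stays where it is left, rises 1 mm a turn. A white line on its top, from centre to rim, points at the collar's red tick when seated
- pan_handle (a point): point to grip on the drip pan: on the black handle bar, 14 mm wide, 18 mm tall, 100 mm long; 95 mm from the pan's centre, 25 mm above the pan's underside. x along the handle towards the pan, y across it, z up. Pan and handle weigh 100 to 170 g
- pan_bottom (a point): centre of the underside of the drip pan: round, open steel pan 64 mm across, 22 mm tall. Its handle runs out along -x, from 30 to 130 mm, 16 to 34 mm above the pan's underside. z up. It starts on the table left or right of the stand, handle roughly towards the robot
- reel: solder reel standing on its flat side, 64 mm across, 48 mm tall; origin under its centre. Bystander, on the other side of the stand from the pan
- flux: yellow flux dispenser 42 x 42 mm with black neck, 86 mm tall; origin under its centre. Bystander
- cleaner: white bottle with blue cap, 72 mm across, 170 mm tall; origin under its centre. Bystander
- holder1: white round lamp holder 42 mm across, 30 mm tall; origin under its centre. Bystander
- holder2: another white round lamp holder, 42 mm across, 30 mm tall; origin under its centre. Bystander
- mouse: black computer mouse 105 x 60 mm, 30 mm tall; origin under its centre. Bystander
- cutters: side cutters lying flat, blue grips, about 130 x 56 mm, 12 mm thick; origin at the pivot, handles along -x. Bystander
- column_top (a point): top of the stand's steel column, 20 mm thick, 184 mm tall, 115 mm behind the valve's axis; an amber cartridge 32 mm across, 176 mm tall stands 50 mm to its left

How it is judged (in metres and radians):
On the way, in this order (a step that is already met when the one before it is completed fails the run):
1. the drip pan stands level on the base plate with the nozzle over its middle, let go (horizontal distance between pan_bottom and nozzle below 0.016 m and z of pan_bottom in the frame of stand between 0.009 and 0.016 m and angle between pan_bottom's own z axis and vertical below 0.1 rad and contact force between the fingers and pan below 0.3 N), for 0.2 s.
2. the adjuster is turned in until it seats (value of joint adjuster below 0.06 rad), for 0.1 s.
At the end, for the whole second after the job is handed in: the adjuster stands a quarter turn off its seat (1.57 rad, within 0.3 rad) and the fingers are still gripping the knob (more than 5 N, grasp point within 35 mm of its centre); the drip pan stands level on the base plate with its centre within 16 mm of the nozzle's axis (value of joint adjuster between 1.27 and 1.87 rad and contact force between the fingers and adjuster above 5 N and distance between the grasp point and knob_grip below 0.035 m and horizontal distance between pan_bottom and nozzle below 0.016 m and z of pan_bottom in the frame of stand between 0.009 and 0.016 m and angle between pan_bottom's own z axis and vertical below 0.1 rad); the arm keeps its last pose, push and grip.
It fails at once if the nozzle is knocked (contact force between nozzle and anything else above 3 N).
It fails at once if a bystander is pushed away (distance of any of reel, flux, cleaner, holder1, holder2, mouse, cutters from where it was at the start of the episode above 0.02 m).
It also fails if it takes over 69 s, if anything falls off the work surface, if the arm or the gripper's body presses on something with over 40 N, if the wrist force passes 120 N, or if a joint passes its speed limit or range.

### The arm

A 6-joint arm with a two-finger parallel gripper is mounted at the origin on the work surface. World frame = base frame: x ahead of the robot, y to its left, z up, the work surface at z = 0. Lengths are in mm, angles in rad, forces in N, time in s.
With the tool pointing down it reaches from about 350 to 975 mm from the base axis. Payload 7.1 kg.
Tool frame: the origin (TCP) lies midway between the tips of the shut fingers; the grasp point (between the pads) lies 19 mm behind it (ctrl.hold_point_z is the distance from the TCP to the grasp point, in mm); z points along the fingers, y is the direction in which the jaws open and shut (so a half turn about z gives the same grasp; the last joint's range is limited). The gripper opens to 88 mm and grips with 3 to 60 N. Pads are 20 mm wide; open, the fingers measure 115 mm over their backs; the gripper's body (75 mm by 178 mm) begins 61 mm behind the grasp point.
Start: joints at [-1.36, 0.423, 1.63, -0, 1.089, -0.019], TCP at [142.384, -608.549, 222.675] pointing down, gripper open.
Joint ranges: [-3, 3], [-0.9, 2.11], [0.09, 2.58], [-1.31, 4.45], [0.11, 2.69], [-2.54, 2.54]. Speed limits (rad/s): [2.39, 2.39, 3.01, 3.14, 3.14, 3.14].

### API

Orientations are given as a rotation vector (axis times angle).
In Python, from workcell import ctrl, eyes gives the robot as it stands.
- The arm moves only by the tool move_arm, never from a script. Its argument "deltas" is a list of rows, each a list of 6 numbers: the shift along the tool's x, y, z in mm, then the turn, a rotation vector about the tool's x, y, z in rad. A call has 1 to 5 rows; each row shifts and turns the pose as measured when the row begins, along the tool's axes as they then stand; what a row does not reach is not made up. A row lasts 1/12 s, in which the tool goes at most 41.7 mm and 7.16 degrees, less where a joint would pass 70% of its speed; a pose out of reach is approached as far as the arm can. A call is refused whole if a number of a shift passes 41.7 or a number of a turn 0.125, either way. A call with a gripper value outside its range is refused whole. "hand" is the closure, from -1 (fully open) to 1 (shut), set as the call begins (left out, the last holds). The fingers move at their own pace and stop on an object; the grip force is fixed at half the most. Time passes only in rows, so rows that do not move let the fingers close. It gives the time, the measured TCP pose, the force and the opening at its end, in the units of the state.
- ctrl.get_obs(): the state, without advancing time (a new reading comes with each control period).
- eyes.get_image(name): name is "side" or "top"; returns a dict with "frame" (420x560x3 uint8, red, green, blue), "range_z" (420x560 float32, mm along the optical axis (not along the pixel's ray), 0 where there is no reading), "fx", "fy", "cx", "cy" (pixels), "D" ([k1, k2, p1, p2, k3] as OpenCV has them; the pictures are not rectified), "cam_to_world" (4x4, takes a point from camera to world coordinates). Camera axes: x right, y down, z forward; pixel columns grow to the right and rows downward; lengths in mm; the calibration is good to about 2 mm. A picture is of the moment at which its call begins.
- ctrl.close_job(): hands the job in, once; it reports no verdict.
The state is a dict: "t": time; "qpos": joint angles; "qvel": joint speeds; "joint_torque": joint torques, N m; "ee_pos": TCP position; "orientation": TCP orientation; "ft_force": force on the tool from outside, world axes, zero at the start; "moment": the same for the moment, N m; "width": finger opening in mm.
Only numpy, scipy, OpenCV 4.12 (cv2) and the standard library are available. Lean on these libraries where they do the work, as an engineer would, in place of code of your own. Each camera call takes 0.05 s, during which the arm holds its last target.

## Working session

There is one attempt and no reset: what is moved stays moved. The work goes in short steps, Python scripts to look and compute and a tool call to move; the robot and the scene stay as the last step left them, time stands still between calls to the robot, and variables do not carry over. Pictures are saved under pics/ and viewed, and the job is handed in when it is done.

Besides the shell and the picture viewer there is one more tool, called after "Call:" as name(argument=value, ...) on one line, values as JSON. move_arm: Moves the arm, as the interface text tells. Its arguments: {"type":"object","properties":{"deltas":{"type":"array"},"hand":{"type":"number"}},"required":["deltas"]}

```bash
ls; mkdir -p pics
python3 - <<'E'
from workcell import ctrl, eyes
import numpy as np,cv2
print(ctrl.get_obs(), ctrl.hold_point_z)
for n in ["side","top"]:
    d=eyes.get_image(n)
    cv2.imwrite(f"pics/{n}0.png",cv2.cvtColor(d["frame"],cv2.COLOR_RGB2BGR))
    np.savez(f"{n}0.npz",**d)
    print(n,d["fx"],d["fy"],d["cx"],d["cy"],d["D"],np.round(d["cam_to_world"],3).tolist())
E
```

```text
pics
{'t': 0.0, 'qpos': array([-1.36003250e+00,  4.23801403e-01,  1.63066907e+00, -6.17916278e-07,
        1.08864309e+00, -1.89977690e-02]), 'qvel': array([ 0.00033123,  0.00033507, -0.00056387, -0.00018603,  0.00079965,
       -0.00040839]), 'joint_torque': array([-2.28805635e-03, -5.44618106e+01, -2.73661155e+01,  6.40924461e-02,
        2.27945996e-02, -9.98950759e-05]), 'ee_pos': array([ 142.25061027, -608.02478788,  221.9345622 ]), 'orientation': array([-3.11938075e+00, -3.59942257e-01,  2.29462511e-04]), 'ft_force': array([-0.06425618, -0.175663  ,  0.8494501 ]), 'moment': array([-0.00066235,  0.02573842,  0.0084838 ]), 'width': 87.90758879496708} 18.700000000000003
side 410.5602180190439 410.5602180190439 281.71452910495645 210.32503580399208 [-0.0297461  0.         0.         0.         0.       ] [[-0.705, -0.448, 0.55, 1.756], [-0.709, 0.424, -0.564, 547.839], [0.019, -0.787, -0.616, 794.179], [0.0, 0.0, 0.0, 1.0]]
top 436.5980066548727 436.5980066548727 284.4499175662193 214.09023129357172 [-0.11683263  0.          0.          0.          0.        ] [[0.079, -0.971, 0.224, 303.364], [-0.997, -0.076, 0.021, -41.361], [-0.004, -0.225, -0.974, 1266.303], [0.0, 0.0, 0.0, 1.0]]
```

View pics/side0.png

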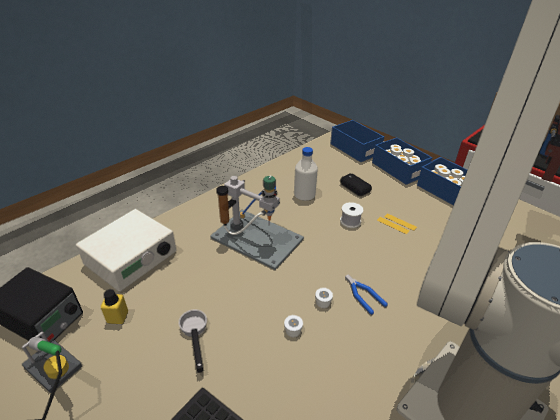

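View pics/top0.png

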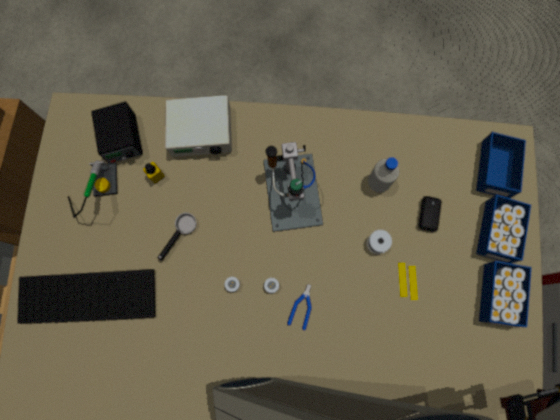

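The side view shows the stand around (257,235), with the green knob at (269,183). The pan is at (193,322), its handle running to (199,368). In the top view the knob is at (297,187), the pan at (187,224) and the handle end at (163,257). Next I'll measure them.

```bash
cat > h.py <<'E'
import numpy as np,cv2
def cloud(d):
    f=np.array(d["range_z"]);H,W=f.shape
    K=np.array([[float(d["fx"]),0,float(d["cx"])],[0,float(d["fy"]),float(d["cy"])],[0,0,1]])
    u,v=np.meshgrid(np.arange(W),np.arange(H))
    p=cv2.undistortPoints(np.stack([u,v],-1).reshape(-1,1,2).astype(float),K,np.array(d["D"])).reshape(H,W,2)
    P=np.concatenate([p*f[...,None],f[...,None],np.ones((H,W,1))],-1)@np.array(d["cam_to_world"]).T
    return P[...,:3]
def proj(d,X):
    M=np.linalg.inv(np.array(d["cam_to_world"]));K=np.array([[float(d["fx"]),0,float(d["cx"])],[0,float(d["fy"]),float(d["cy"])],[0,0,1]])
    return cv2.projectPoints(np.atleast_2d(X).astype(float),cv2.Rodrigues(M[:3,:3])[0],M[:3,3],K,np.array(d["D"]))[0].reshape(-1,2)
def zoom(d,u0,u1,v0,v1,s,name):
    im=cv2.cvtColor(np.array(d["frame"])[v0:v1,u0:u1],cv2.COLOR_RGB2BGR)
    cv2.imwrite(name,cv2.resize(im,None,fx=s,fy=s,interpolation=cv2.INTER_CUBIC))
E
python3 - <<'E'
from h import *
for n in ["side","top"]:
    d=dict(np.load(n+"0.npz")); P=cloud(d); hsv=cv2.cvtColor(d["frame"],cv2.COLOR_RGB2HSV)
    if n=="side": b=dict(pan=(165,215,305,380),stand=(205,310,170,270)); 
    else: b=dict(pan=(150,205,205,270),stand=(255,330,135,240))
    zoom(d,*b["stand"],6,f"pics/{n}_stand0.png"); zoom(d,*b["pan"],6,f"pics/{n}_pan0.png")
    u0,u1,v0,v1=b["pan"]; Q=P[v0:v1,u0:u1].reshape(-1,3); V=hsv[v0:v1,u0:u1].reshape(-1,3)
    tab=np.median(Q[:,2]); print(n,"table z",tab)
    hd=(V[:,2]<60)&(Q[:,2]>tab+22); print("handle",hd.sum(),Q[hd].mean(0)); c=Q[hd]
    w,e=np.linalg.eigh(np.cov(c[:,:2].T)); print("dir",e[:,1],"ext",np.ptp(c[:,:2]@e[:,1]),"z",np.percentile(c[:,2],[5,50,95]))
    rim=(V[:,2]>=75)&(Q[:,2]>tab+15)&(Q[:,2]<tab+28); r=Q[rim]
    (cx,cy),R=cv2.minEnclosingCircle(r[:,:2].astype(np.float32)); print("rim",rim.sum(),cx,cy,R)
    u0,u1,v0,v1=b["stand"]; Q=P[v0:v1,u0:u1].reshape(-1,3); V=hsv[v0:v1,u0:u1].reshape(-1,3)
    g=(V[:,0]>50)&(V[:,0]<95)&(V[:,1]>100)&(Q[:,2]>190); k=Q[g]; print("knob",g.sum(),k.mean(0),k.min(0),k.max(0))
    t=k[k[:,2]>k[:,2].max()-6];(cx,cy),R=cv2.minEnclosingCircle(t[:,:2].astype(np.float32)); print("top",len(t),cx,cy,R,np.median(t[:,2]))
E
```

```text
side table z 1.8216831666122175
handle 238 [465.51329702 316.05912063  37.98100033]
dir [-0.88682626  0.46210301] ext 571.4459331036276 z [30.35768248 35.13029431 37.81434064]
rim 158 497.7565612792969 293.328857421875 81.05077362060547
knob 32 [621.58914182 -39.68746091 224.3692746 ] [610.39696455 -54.23230438 221.19378845] [633.34654995 -27.56714008 226.39602353]
top 32 621.8760986328125 -40.877376556396484 13.357024192810059 224.36458367370506
top table z 0.451002836458656
handle 161 [473.54697937 308.75006885  32.28618946]
dir [-0.88022998  0.47454734] ext 99.01489077291359 z [24.70471003 32.5797909  38.40497211]
rim 74 541.3785400390625 274.4614562988281 31.022151947021484
knob 93 [615.64771649 -40.01247854 234.31269283] [303.364408   -56.50811518 216.51305061] [ 635.79477357  -26.46365975 1266.30306689]
top 1 303.3644104003906 -41.36131286621094 9.999999747378752e-05 1266.3030668906015
```

Run:
```python
import cv2,numpy as np
def pad(p,h,w):
    im=cv2.imread(p); s=min(h/im.shape[0],w/im.shape[1],1); im=cv2.resize(im,None,fx=s,fy=s); o=np.zeros((h,w,3),np.uint8); o[:im.shape[0],:im.shape[1]]=im; return o
cv2.imwrite("pics/m0.png",np.hstack([pad("pics/side_stand0.png",600,400),pad("pics/top_stand0.png",600,400)]))
cv2.imwrite("pics/m1.png",np.hstack([pad("pics/side_pan0.png",500,400),pad("pics/top_pan0.png",500,400)]))
from h import *
d=dict(np.load("top0.npz")); zoom(d,275,320,165,215,12,"pics/kn0.png")
d=dict(np.load("side0.npz")); zoom(d,250,300,165,240,8,"pics/kn1.png")
```

```text
(no output)
```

View pics/m0.png

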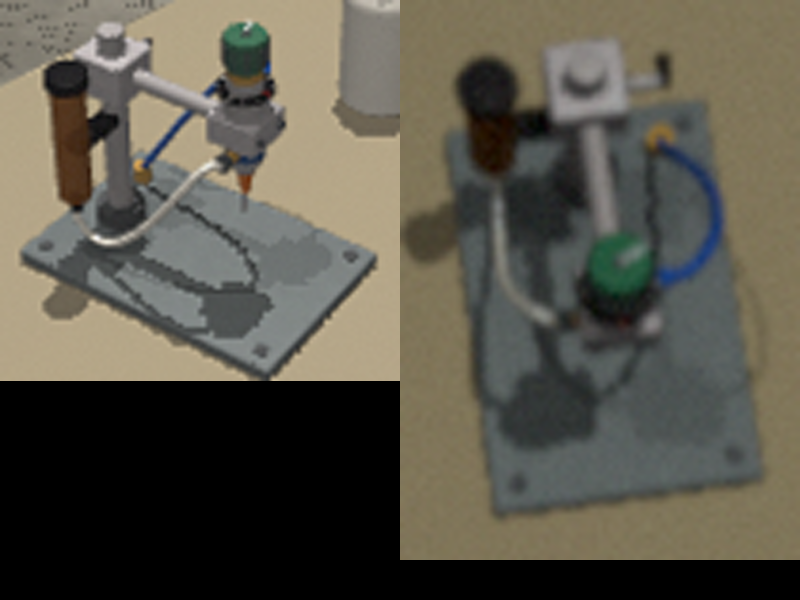

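View pics/m1.png

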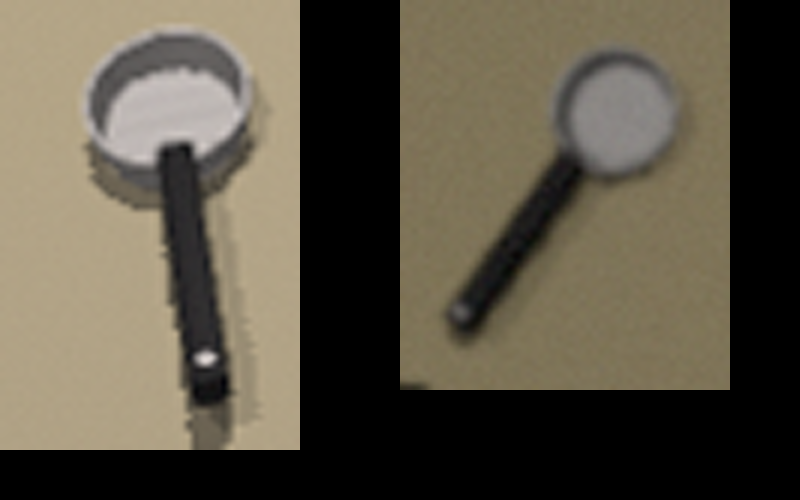

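View pics/kn0.png

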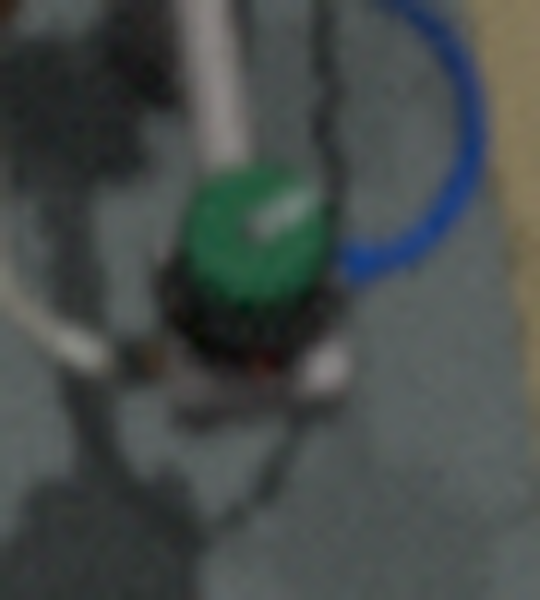

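View pics/kn1.png

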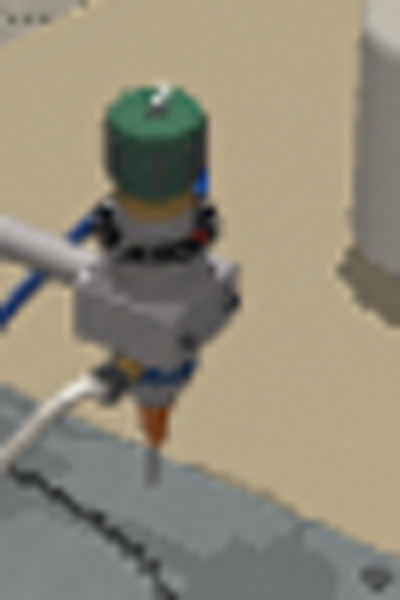

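```bash
cat >> h.py <<'E'
def ray(d,uv,z):
    K=np.array([[float(d["fx"]),0,float(d["cx"])],[0,float(d["fy"]),float(d["cy"])],[0,0,1]])
    p=cv2.undistortPoints(np.array(uv,float).reshape(-1,1,2),K,np.array(d["D"])).reshape(-1,2)
    M=np.array(d["cam_to_world"]); r=np.c_[p,np.ones(len(p))]@M[:3,:3].T
    return M[:3,3]+r*((z-M[2,3])/r[:,2])[:,None]
E
python3 - <<'E'
from h import *
S=dict(np.load("side0.npz"));T=dict(np.load("top0.npz"))
c=lambda x,y,s,u,v:((x+.5)/s-.5+u,(y+.5)/s-.5+v)
print("tip side",ray(S,[c(152,485,8,250,165)],72))
print("pan rim side",ray(S,[c(168,107,6,165,305)],22),"top",ray(T,[c(217,112,6,150,205)],22))
print("handle end top z34: top",ray(T,[c(63,318,6,150,205)],34),"side",ray(S,[c(208,372,6,165,305)],34))
print("knob top",ray(T,[c(255,232,12,275,165),c(318,190,12,275,165)],223))
print("knob top side",ray(S,[c(157,107,8,250,165)],223))
# plate corners top  montage scale: image 450x630 -> scale 400/450
s=6*400/450
print("plate corners", ray(T,[c(x,y,s,255,135) for x,y in [(45,140),(100,512),(360,475),(307,103)]],12).round(1).tolist())
print("column top",ray(T,[c(188,68,s,255,135)],184))
for d,b in ((S,(205,310,170,270)),(T,(255,330,135,240))):
    P=cloud(d);u0,u1,v0,v1=b;Q=P[v0:v1,u0:u1].reshape(-1,3)
    q=Q[(Q[:,2]>9)&(Q[:,2]<18)]; 
    # drop outliers
    r=cv2.minAreaRect(q[:,:2].astype(np.float32)); print(r,np.median(q[:,2]))
E
```

```text
tip side [[624.32099389 -40.91831198  72.        ]]
pan rim side [[538.20472869 276.76984581  22.        ]] top [[539.64729194 271.9084063   22.        ]]
handle end top z34: top [[431.65151139 330.57994737  34.        ]] side [[431.5815727  334.39658279  34.        ]]
knob top [[622.65793265 -40.84820356 223.        ]
 [632.7910439  -53.26919533 223.        ]]
knob top side [[626.61880906 -45.30756168 223.        ]]
plate corners [[752.5, 63.8, 12.0], [540.0, 14.3, 12.0], [571.8, -126.6, 12.0], [786.5, -83.7, 12.0]]
column top [[734.06891714 -17.87055221 184.        ]]
((682.3383178710938, -114.284912109375), (226.40443420410156, 322.8515319824219), 12.550089836120605) 13.206629182219842
((691.9991455078125, -26.654083251953125), (290.6572570800781, 194.74867248535156), 9.255870819091797) 12.419832910322157
```

```bash
cat > plan.py <<'E'
# usage: plan.py x y z psi [maxstep mm] [nrows] [maxturn]: prints rows from measured pose to goal (tool down, tool x at angle psi)
import sys,numpy as np
from scipy.spatial.transform import Rotation as R
from workcell import ctrl
a=[float(v) for v in sys.argv[1:]]; ms=a[4] if len(a)>4 else 38; mr=int(a[5]) if len(a)>5 else 5; mt=a[6] if len(a)>6 else 0.115
o=ctrl.get_obs(); p=np.array(o["ee_pos"]);r=R.from_rotvec(o["orientation"])
x=r.as_matrix()[:,0]; psi=np.arctan2(x[1],x[0])
g=np.array(a[:3]); c,s=np.cos(a[3]),np.sin(a[3]); G=R.from_matrix(np.array([[c,s,0],[s,-c,0],[0,0,-1]]))
dr=(r.inv()*G).as_rotvec(); n=int(max(1,np.ceil(np.linalg.norm(g-p)/ms),np.ceil(np.linalg.norm(dr)/mt)))
print("t %.2f p %s psi %.3f q %s w %.1f F %s M %s need %d"%(o["t"],p.round(1),psi,np.round(o["qpos"],2),o["width"],np.round(o["ft_force"],1),np.round(o["moment"],2),n))
rows=[]
for i in range(min(n,mr)):
    d=r.inv().apply((g-p)/(n-i)); q=(r.inv()*G).as_rotvec()/(n-i)
    d=d.round(1); q=q.round(3); rows.append(d.tolist()+q.tolist()); p=p+r.apply(d); r=r*R.from_rotvec(q)
print(rows)
E
python3 plan.py 420 -270 230 1.3
python3 - <<'E'
from h import *
T=dict(np.load("top0.npz"))
print(ray(T,[(232,285),(272,286),(385,165),(380,242)],30).round())
E
```

```text
t 0.10 p [ 142.3 -608.1  222. ] psi 0.230 q [-1.36  0.42  1.63 -0.    1.09 -0.02] w 87.9 F [-0.1 -0.2 -0.5] M [ 0.01  0.01 -0.01] need 12
[[29.0, -22.2, -0.6, -0.0, -0.0, -0.089], [30.8, -19.5, -0.6, -0.0, -0.0, -0.089], [32.4, -16.7, -0.6, -0.0, -0.0, -0.089], [33.8, -13.7, -0.6, -0.0, -0.0, -0.089], [34.9, -10.7, -0.7, -0.0, -0.0, -0.089]]
[[ 372.  117.   30.]
 [ 378.    4.   30.]
 [ 762. -304.   30.]
 [ 527. -295.   30.]]
```

Call:
move_arm(deltas=[[29.0,-22.2,-0.6,0,0,-0.09],[30.8,-19.5,-0.6,0,0,-0.09],[32.4,-16.7,-0.6,0,0,-0.09],[33.8,-13.7,-0.6,0,0,-0.09],[34.9,-10.7,-0.6,0,0,-0.09]], hand=-1)

```text
t: 0.52
ee_pos: [256.2, -466.1, 222.5]
orientation: [-2.956, -1.058, 0.002]
ft_force: [0.5, -0.6, 0.1]
width: 88.0
```

```bash
python3 plan.py 420 -270 230 1.3
```

```text
t 0.52 p [ 256.2 -466.1  222.5] psi 0.687 q [-1.09  0.29  1.83 -0.    1.02 -0.21] w 88.0 F [ 0.5 -0.6  0.1] M [-0.01  0.    0.01] need 7
[[35.9, -6.8, -1.1, -0.0, -0.0, -0.088], [36.3, -3.6, -1.1, -0.0, -0.0, -0.087], [36.5, -0.5, -1.1, -0.0, -0.0, -0.088], [36.4, 2.8, -1.1, -0.001, -0.0, -0.087], [36.0, 5.9, -1.0, -0.0, -0.0, -0.088]]
```

Call:
move_arm(deltas=[[35.9,-6.8,-1.1,0,0,-0.088],[36.3,-3.6,-1.1,0,0,-0.088],[36.5,-0.5,-1.1,0,0,-0.088],[36.4,2.8,-1.1,0,0,-0.088],[36.0,5.9,-1.0,0,0,-0.088]])

```text
t: 0.93
ee_pos: [374.9, -316.3, 227.0]
orientation: [-2.634, -1.704, 0.001]
ft_force: [0.3, -0.5, -0.0]
width: 88.0
```

```bash
python3 plan.py 455 319 120 2.649 40 20 0.12
```

```text
t 0.93 p [ 374.9 -316.3  227. ] psi 1.148 q [-0.73  0.22  1.91  0.    1.01 -0.3 ] w 88.0 F [ 0.3 -0.5 -0. ] M [-0.1  -0.08  0.04] need 17
[[36.0, -11.0, 6.4, -0.0, -0.0, -0.088], [36.8, -7.8, 6.4, -0.0, -0.0, -0.088], [37.4, -4.5, 6.4, -0.0, -0.0, -0.088], [37.6, -1.2, 6.4, -0.0, -0.0, -0.088], [37.6, 2.1, 6.4, -0.0, -0.0, -0.088], [37.3, 5.4, 6.4, -0.0, -0.0, -0.088], [36.6, 8.6, 6.4, -0.0, -0.0, -0.088], [35.7, 11.8, 6.4, -0.0, -0.001, -0.088], [34.6, 14.9, 6.4, -0.0, -0.0, -0.089], [33.1, 17.9, 6.4, -0.0, -0.001, -0.088], [31.4, 20.8, 6.4, -0.0, -0.0, -0.089], [29.4, 23.5, 6.3, -0.0, -0.001, -0.088], [27.3, 26.0, 6.3, -0.0, -0.0, -0.089], [24.8, 28.3, 6.3, -0.0, -0.001, -0.088], [22.3, 30.4, 6.3, -0.0, -0.0, -0.089], [19.5, 32.3, 6.3, -0.0, -0.001, -0.088], [16.6, 33.8, 6.3, -0.001, -0.0, -0.089]]
```

Call:
move_arm(deltas=[[36.0,-11.0,6.4,0,0,-0.088],[36.8,-7.8,6.4,0,0,-0.088],[37.4,-4.5,6.4,0,0,-0.088],[37.6,-1.2,6.4,0,0,-0.088],[37.6,2.1,6.4,0,0,-0.088]])

```text
t: 1.35
ee_pos: [401.3, -122.6, 195.5]
orientation: [2.175, 2.265, 0.003]
ft_force: [0.2, -0.1, -0.1]
width: 87.7
```

Call:
move_arm(deltas=[[37.3,5.4,6.4,0,0,-0.088],[36.6,8.6,6.4,0,0,-0.088],[35.7,11.8,6.4,0,0,-0.088],[34.6,14.9,6.4,0,0,-0.088],[33.1,17.9,6.4,0,0,-0.088]])

```text
t: 1.77
ee_pos: [417.4, 74.0, 162.3]
orientation: [1.599, 2.702, 0.003]
ft_force: [0.8, 0.1, 0.6]
width: 88.2
```

```bash
python3 plan.py 455 319 120 2.649 40 20 0.12
```

```text
t 1.77 p [417.4  74.  162.3] psi 2.073 q [ 0.15  0.22  2.11 -0.    0.81 -0.35] w 88.2 F [0.8 0.1 0.6] M [-0.04 -0.12 -0.01] need 7
[[28.1, 21.5, 6.1, 0.0, 0.0, -0.082], [26.2, 23.8, 6.1, 0.0, 0.0, -0.082], [24.2, 25.8, 6.1, 0.0, 0.0, -0.082], [22.0, 27.7, 6.0, 0.001, 0.001, -0.083], [19.7, 29.5, 6.1, 0.0, 0.0, -0.082], [17.2, 31.0, 6.0, 0.001, 0.001, -0.083], [14.5, 32.3, 6.0, 0.0, 0.0, -0.082]]
```

Call:
move_arm(deltas=[[28.1,21.5,6.1,0,0,-0.082],[26.2,23.8,6.1,0,0,-0.082],[24.2,25.8,6.1,0,0,-0.082],[22.0,27.7,6.0,0,0,-0.083],[19.7,29.5,6.1,0,0,-0.082]])

```text
t: 2.18
ee_pos: [440.2, 259.1, 129.7]
orientation: [0.979, 2.984, 0.0]
ft_force: [0.4, -1.1, 1.1]
width: 87.5
```

Call:
move_arm(deltas=[[17.2,31.0,6.0,0,0,-0.083],[14.5,32.3,6.0,0,0,-0.082],[0,0,0,0,0,0]])

```text
t: 2.43
ee_pos: [449.0, 338.6, 115.6]
orientation: [0.704, 3.06, 0.002]
ft_force: [0.3, 0.4, 0.3]
width: 87.1
```

```bash
python3 plan.py 455 319 60 2.649 30 20 0.12;python3 - <<'E'
from h import *
from workcell import eyes
S=eyes.get_image("side");T=eyes.get_image("top")
zoom(S,140,260,260,400,4,"pics/a_s.png");zoom(T,120,240,180,290,5,"pics/a_t.png")
E
```

```text
t 2.43 p [449.  338.6 115.6] psi 2.690 q [ 0.63  0.48  1.84 -0.    0.82 -0.49] w 87.1 F [0.3 0.4 0.3] M [ 0.02 -0.05 -0.  ] need 2
[[-6.9, -7.6, 27.8, 0.001, 0.001, 0.02], [-7.1, -7.4, 27.8, 0.001, 0.001, 0.021]]
```

View pics/a_s.png

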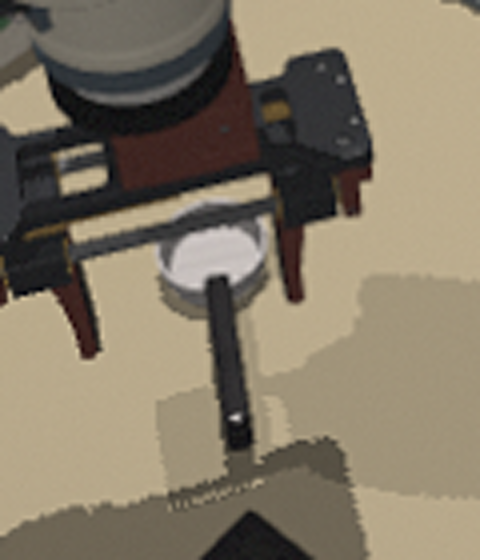

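View pics/a_t.png

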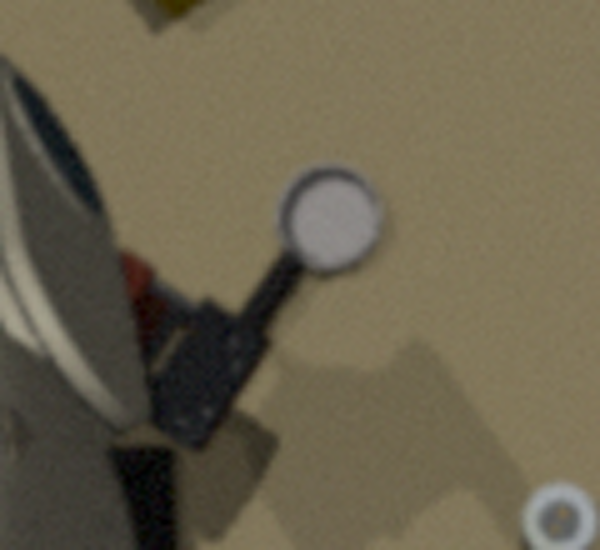

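The side view shows both fingers straddling the untouched handle (zoom 218,280 to 238,440), and the top view agrees. I'll descend now.

Call:
move_arm(deltas=[[-7,-7.6,20,0,0,0.02],[-7,-7.4,20,0,0,0.02],[0,0,10,0,0,0],[0,0,0,0,0,0]])

```text
t: 2.87
ee_pos: [452.7, 309.8, 65.3]
orientation: [0.785, 3.042, -0.004]
ft_force: [-0.7, -0.6, -0.1]
width: 87.6
```

```bash
python3 plan.py 455 319 8 2.649 12 20 0.12
```

```text
t 2.87 p [452.7 309.8  65.3] psi 2.637 q [ 0.58  0.55  1.89 -0.    0.71 -0.48] w 87.6 F [-0.7 -0.6 -0.1] M [ 0.03 -0.16  0.01] need 5
[[0.5, 1.9, 11.5, -0.001, 0.0, -0.002], [0.5, 1.8, 11.5, -0.0, 0.0, -0.003], [0.5, 1.9, 11.4, -0.001, 0.0, -0.002], [0.5, 1.8, 11.5, -0.0, 0.0, -0.003], [0.4, 1.8, 11.4, -0.001, 0.001, -0.002]]
```

Call:
move_arm(deltas=[[0.5,1.9,14,0,0,-0.002],[0.5,1.8,14,0,0,-0.003],[0.5,1.9,14,0,0,-0.002],[0.5,1.8,9,0,0,-0.003],[0.4,1.8,2,0,0,-0.002]])

```text
t: 3.28
ee_pos: [456.1, 316.9, 12.7]
orientation: [0.773, 3.044, -0.003]
ft_force: [-0.0, -0.6, -0.7]
width: 87.6
```

```bash
python3 plan.py 455 319 8 2.649 12 20 0.12
```

```text
t 3.28 p [456.1 316.9  12.7] psi 2.644 q [ 0.59  0.64  1.88 -0.    0.62 -0.48] w 87.6 F [-0.  -0.6 -0.7] M [ 0.08 -0.13 -0.01] need 1
[[2.0, 1.4, 4.7, -0.002, 0.002, -0.005]]
```

Call:
move_arm(deltas=[[2.0,1.4,4.7,0,0,-0.005],[0,0,0,0,0,0]])

```text
t: 3.45
ee_pos: [455.1, 319.4, 7.6]
orientation: [0.765, 3.046, -0.003]
ft_force: [-0.8, -0.7, 0.2]
width: 88.0
```

Call:
move_arm(deltas=[[0,0,0,0,0,0],[0,0,0,0,0,0],[0,0,0,0,0,0],[0,0,0,0,0,0],[0,0,0,0,0,0]], hand=1)

```text
t: 3.87
ee_pos: [456.0, 320.5, 9.6]
orientation: [0.763, 3.045, 0.0]
ft_force: [0.3, -0.6, 0.5]
width: 58.2
```

Call:
move_arm(deltas=[[0,0,0,0,0,0],[0,0,0,0,0,0],[0,0,0,0,0,0]])

```text
t: 4.12
ee_pos: [456.3, 320.6, 10.2]
orientation: [0.763, 3.044, 0.001]
ft_force: [0.4, 0.7, -0.7]
width: 37.8
```

```bash
python3 plan.py 455 319 8 2.649 12 20 0.12
```

```text
t 4.12 p [456.3 320.6  10.2] psi 2.650 q [ 0.59  0.65  1.88 -0.    0.61 -0.48] w 37.8 F [ 0.4  0.7 -0.7] M [-0.   -0.09  0.03] need 1
[[0.4, -2.0, 2.2, 0.002, 0.003, 0.001]]
```

Call:
move_arm(deltas=[[0.4,-2.0,2.5,0,0,0],[0,0,0.3,0,0,0],[0,0,0.3,0,0,0],[0,0,0.3,0,0,0],[0,0,0.3,0,0,0]])

```text
t: 4.53
ee_pos: [454.9, 318.8, 6.3]
orientation: [0.763, 3.044, 0.002]
ft_force: [-1.2, 0.5, 4.4]
width: 13.8
```

```bash
python3 plan.py 455 319 44 2.649 10 20 0.12
```

```text
t 4.53 p [454.9 318.8   6.3] psi 2.650 q [ 0.59  0.65  1.88 -0.    0.6  -0.49] w 13.8 F [-1.2  0.5  4.4] M [-0.15 -0.15 -0.05] need 4
[[-0.0, 0.1, -9.4, 0.0, 0.001, 0.0], [-0.0, 0.1, -9.4, 0.001, 0.001, 0.0], [-0.1, 0.0, -9.5, 0.0, 0.001, 0.001], [-0.0, 0.1, -9.4, 0.001, 0.0, 0.0]]
```

Call:
move_arm(deltas=[[0,0,0,0,0,0],[0,0,-7,0,0,0],[0,0,-10,0,0,0],[0,0,-10,0,0,0],[0,0,-8,0,0,0]])

```text
t: 4.95
ee_pos: [453.2, 317.8, 42.2]
orientation: [0.764, 3.047, -0.004]
ft_force: [-0.1, 0.2, -1.0]
width: 13.7
```

```bash
python3 plan.py 440 100 44 2.9 30 20 0.12;python3 - <<'E'
from h import *
from workcell import eyes
S=eyes.get_image("side");T=eyes.get_image("top")
zoom(S,140,260,260,400,4,"pics/b_s.png");zoom(T,120,240,180,290,5,"pics/b_t.png")
P=cloud(T);Q=P[205:245,170:205].reshape(-1,3);f=np.array(T["frame"])[205:245,170:205].reshape(-1,3)
m=(Q[:,2]>25)&(Q[:,2]<80)&(f.min(1)>110); A=Q[m]; print(m.sum(),A.mean(0),np.c_[A[:,:2]-A[:,:2].mean(0),np.ones(len(A))].shape, np.linalg.lstsq(np.c_[A[:,:2]-A[:,:2].mean(0),np.ones(len(A))],A[:,2],rcond=None)[0])
E
```

```text
t 4.95 p [453.2 317.8  42.2] psi 2.650 q [ 0.59  0.59  1.88 -0.    0.67 -0.49] w 13.7 F [-0.1  0.2 -1. ] M [ 0.04 -0.02 -0.03] need 8
[[-11.4, -24.8, -0.2, -0.0, 0.0, -0.031], [-10.6, -25.1, -0.1, -0.0, 0.0, -0.031], [-9.9, -25.4, -0.2, -0.0, 0.0, -0.031], [-9.0, -25.7, -0.1, -0.001, 0.0, -0.031], [-8.3, -26.0, -0.2, -0.0, 0.0, -0.032], [-7.4, -26.3, -0.2, -0.001, 0.0, -0.031], [-6.6, -26.5, -0.2, -0.0, 0.0, -0.032], [-5.7, -26.6, -0.2, -0.001, 0.0, -0.031]]
220 [539.11524164 271.0001311   41.18864224] (220, 3) [-0.06875983 -0.11671889 41.18864224]
```

View pics/b_s.png

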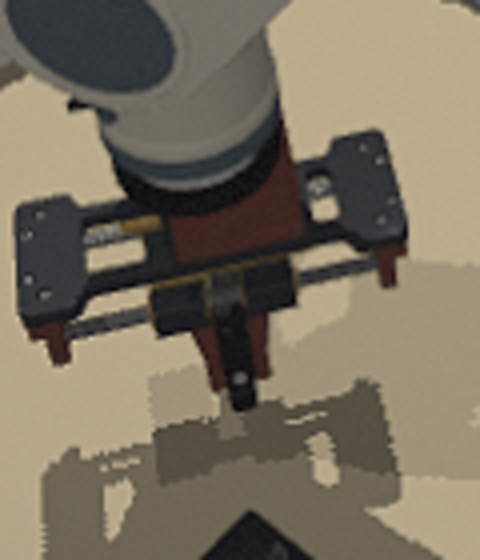

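Call:
move_arm(deltas=[[-6,-14,-0.5,0,0,-0.031],[-10.6,-25.1,-0.2,0,0,-0.031],[-9.9,-25.4,-0.2,0,0,-0.031],[-9.0,-25.7,-0.2,0,0,-0.031],[-8.3,-26.0,-0.2,0,0,-0.031]])

```text
t: 5.47
ee_pos: [448.9, 196.5, 46.3]
orientation: [0.504, 3.092, 0.009]
ft_force: [0.2, -0.1, -1.3]
width: 13.8
```

```bash
python3 plan.py 445 -38 42 3.14 30 20 0.12
```

```text
t 5.47 p [448.9 196.5  46.3] psi 2.818 q [ 0.39  0.52  2.03  0.    0.58 -0.86] w 13.8 F [ 0.2 -0.1 -1.3] M [ 0.08 -0.01 -0.02] need 8
[[-8.9, -27.9, 0.4, 0.001, 0.001, -0.04], [-7.7, -28.3, 0.4, 0.001, 0.001, -0.04], [-6.6, -28.6, 0.5, 0.001, 0.001, -0.04], [-5.4, -28.8, 0.5, 0.001, 0.001, -0.04], [-4.3, -29.0, 0.5, 0.0, 0.001, -0.04], [-3.1, -29.1, 0.5, 0.001, 0.001, -0.041], [-1.9, -29.3, 0.5, 0.0, 0.001, -0.04], [-0.8, -29.3, 0.5, 0.001, 0.002, -0.041]]
```

Call:
move_arm(deltas=[[-8.9,-27.9,0.4,0,0,-0.04],[-7.7,-28.3,0.4,0,0,-0.04],[-6.6,-28.6,0.5,0,0,-0.04],[-5.4,-28.8,0.5,0,0,-0.04],[-4.3,-29.0,0.5,0,0,-0.04]])

```text
t: 5.88
ee_pos: [446.1, 44.0, 44.3]
orientation: [0.173, 3.125, 0.008]
ft_force: [0.8, -0.5, -1.6]
width: 13.7
```

Call:
move_arm(deltas=[[-3.1,-24,0.5,0,0,-0.041],[-1.9,-20,0.5,0,0,-0.04],[-0.8,-12,0.5,0,0,-0.02],[0,0,0,0,0,0]])

```text
t: 6.22
ee_pos: [446.9, -19.6, 43.1]
orientation: [0.012, 3.129, 0.006]
ft_force: [0.3, -0.7, -1.8]
width: 13.4
```

```bash
python3 plan.py 490 -40 38 3.14 15 20 0.12;python3 - <<'E'
from h import *
from workcell import eyes
S=eyes.get_image("side");T=eyes.get_image("top")
zoom(S,180,380,150,320,4,"pics/c_s.png");zoom(T,230,350,130,280,4,"pics/c_t.png")
E
```

```text
t 6.22 p [446.9 -19.6  43.1] psi 3.134 q [-0.07  0.49  2.12  0.01  0.52 -1.65] w 13.4 F [ 0.3 -0.7 -1.8] M [ 0.01 -0.   -0.03] need 4
[[-10.8, -5.0, 1.4, 0.001, 0.003, -0.001], [-10.8, -5.0, 1.4, 0.001, 0.003, -0.002], [-10.8, -5.1, 1.3, 0.001, 0.003, -0.001], [-10.8, -5.0, 1.3, 0.001, 0.003, -0.002]]
```

View pics/c_s.png

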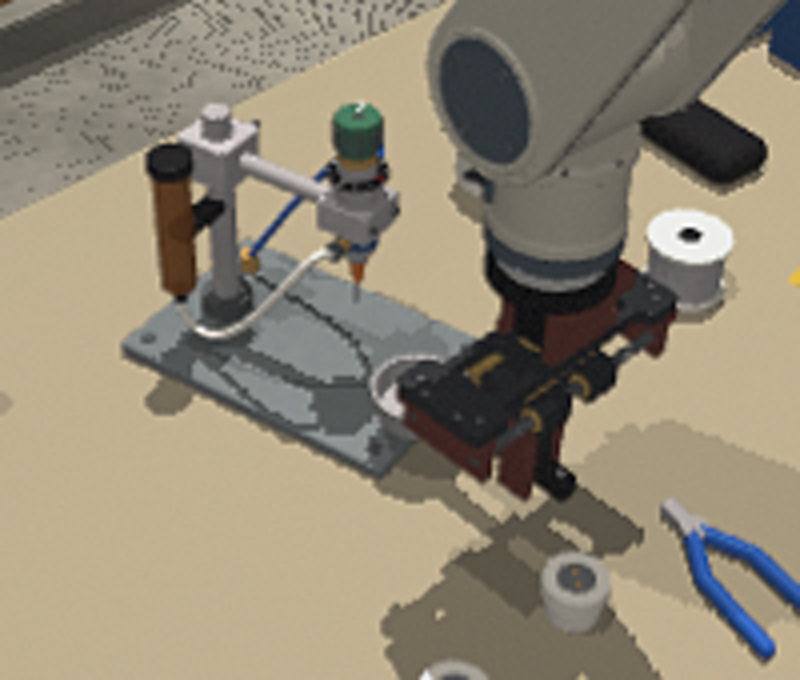

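View pics/c_t.png

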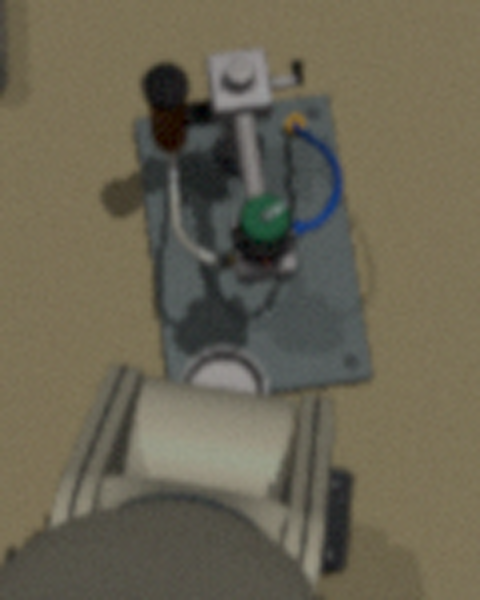

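Run:
```python
from h import *
from workcell import eyes
for n in("side","top"):
    d=eyes.get_image(n);P=cloud(d).reshape(-1,3)
    m=(abs(P[:,1]+20)<90)&(P[:,0]>380)&(P[:,0]<585)&(P[:,2]>60)&(P[:,2]<900); Q=P[m]
    for z in range(60,520,20):
        s=Q[(Q[:,2]>=z)&(Q[:,2]<z+20)]
        if len(s)>3: print(n,z,len(s),"xmax rel tcp",round(np.percentile(s[:,0],98)-446.9))
```

```text
side 60 161 xmax rel tcp 125
side 80 52 xmax rel tcp 4
side 100 8 xmax rel tcp 2
side 120 268 xmax rel tcp 29
side 140 491 xmax rel tcp 25
side 160 804 xmax rel tcp 28
side 180 108 xmax rel tcp 18
side 200 126 xmax rel tcp 15
side 220 227 xmax rel tcp 24
side 240 246 xmax rel tcp 22
side 260 290 xmax rel tcp 20
side 280 256 xmax rel tcp 29
side 300 281 xmax rel tcp 19
side 320 298 xmax rel tcp 37
side 340 517 xmax rel tcp 42
side 360 545 xmax rel tcp 40
side 380 430 xmax rel tcp 30
side 400 329 xmax rel tcp 19
side 420 291 xmax rel tcp 6
side 440 260 xmax rel tcp -4
side 460 229 xmax rel tcp -16
side 480 180 xmax rel tcp -28
side 500 112 xmax rel tcp -42
top 60 12 xmax rel tcp 125
top 140 6 xmax rel tcp -32
top 160 162 xmax rel tcp 29
top 320 4 xmax rel tcp 27
top 340 5 xmax rel tcp 38
top 360 159 xmax rel tcp 41
top 380 984 xmax rel tcp 30
top 400 93 xmax rel tcp 24
top 420 95 xmax rel tcp 12
top 440 98 xmax rel tcp -1
top 460 98 xmax rel tcp -14
top 480 350 xmax rel tcp -27
top 500 237 xmax rel tcp -39
```

Call:
move_arm(deltas=[[-6,-5.0,1.4,0,0.002,0],[-10.8,-5.0,1.4,0,0.002,0],[-10.8,-5.1,1.3,0,0.002,0],[-8,-4,1.3,0,0.002,0],[0,0,0,0,0,0]])

```text
t: 6.83
ee_pos: [487.1, -35.1, 37.6]
orientation: [0.002, 3.137, 0.007]
ft_force: [-0.9, 0.0, -1.4]
width: 13.8
```

```bash
cat > panlook.py <<'E'
import sys
from h import *
from workcell import eyes,ctrl
S=eyes.get_image("side");T=eyes.get_image("top");n=sys.argv[1]
zoom(S,220,340,165,305,4,f"pics/{n}_s.png");zoom(T,255,335,160,240,7,f"pics/{n}_t.png")
E
python3 plan.py 526 -41 34 3.14 8 20 0.12;python3 panlook.py d
```

```text
t 6.83 p [487.1 -35.1  37.6] psi 3.141 q [-0.1   0.54  2.03  0.01  0.57 -1.68] w 13.8 F [-0.9  0.  -1.4] M [ 0.06 -0.05  0.04] need 5
[[-7.8, -1.2, 0.8, 0.001, 0.001, 0.0], [-7.8, -1.2, 0.7, 0.001, 0.001, 0.0], [-7.7, -1.1, 0.7, 0.001, 0.001, 0.0], [-7.8, -1.2, 0.8, 0.001, 0.001, 0.0], [-7.7, -1.1, 0.7, 0.0, 0.001, 0.001]]
```

View pics/d_s.png

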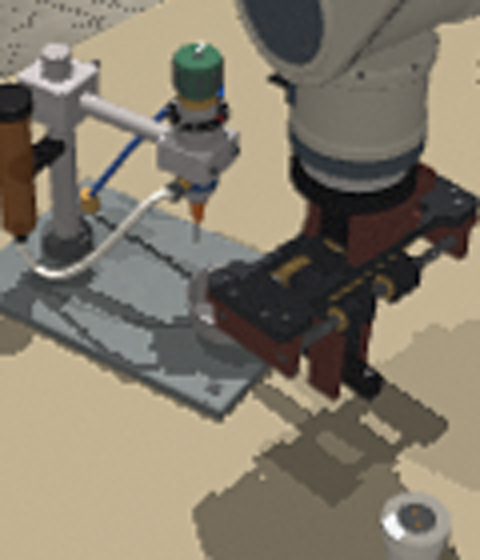

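View pics/d_t.png

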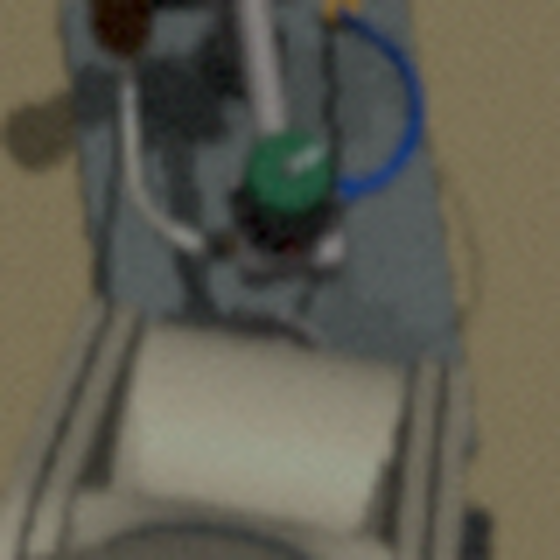

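The pan's rim (side zoom about 200,290) is in front of the needle tip (195,240) and lower than it. I'll move on underneath.

Call:
move_arm(deltas=[[-6,-1.2,0.8,0,0,0],[-8,-1.2,0.7,0,0,0],[-8,-1.2,0.7,0,0,0],[-8,-1.2,0.7,0,0,0],[-6,-1.2,0.7,0,0,0]])

```text
t: 7.35
ee_pos: [521.4, -40.7, 33.1]
orientation: [-0.001, -3.141, -0.008]
ft_force: [0.3, -0.0, -2.1]
width: 13.8
```

```bash
python3 plan.py 526.5 -41 27 3.14 8 20 0.12;python3 panlook.py e
```

```text
t 7.35 p [521.4 -40.7  33.1] psi 3.141 q [-0.1   0.58  1.95  0.01  0.61 -1.68] w 13.8 F [ 0.3 -0.  -2.1] M [-0.   -0.02  0.01] need 1
[[-5.1, -0.4, 6.1, 0.005, -0.001, 0.001]]
```

View pics/e_s.png

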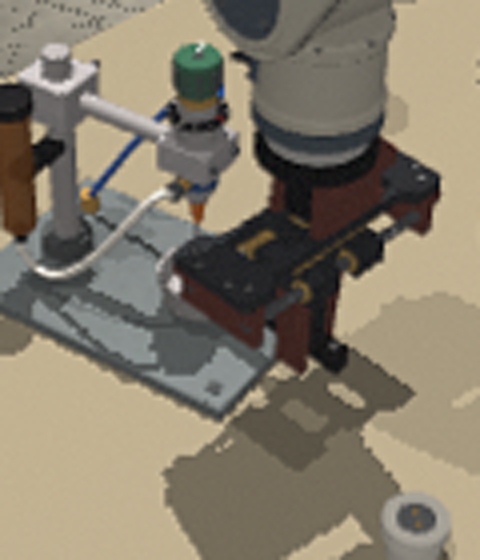

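View pics/e_t.png

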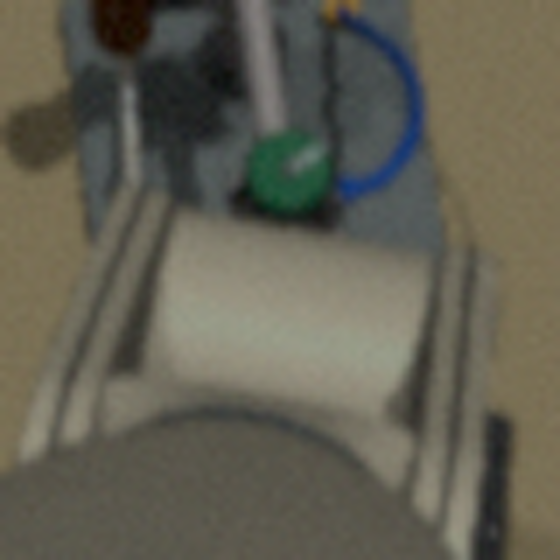

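Call:
move_arm(deltas=[[-3,0,3,0,0,0],[-1.5,0,5,0,0,0],[0,0,4,0,0,0],[0,0,2,0,0,0]])

```text
t: 7.78
ee_pos: [526.3, -40.6, 18.1]
orientation: [-0.002, -3.141, -0.008]
ft_force: [-2.8, 0.4, 4.8]
width: 13.8
```

```bash
python3 plan.py 526.5 -41 18 3.14 8 20 0.12
```

```text
t 7.78 p [526.3 -40.6  18.1] psi 3.141 q [-0.1   0.61  1.94  0.01  0.59 -1.68] w 13.8 F [-2.8  0.4  4.8] M [0.25 0.04 0.08] need 1
[[-0.2, -0.4, 0.1, 0.005, -0.0, 0.001]]
```

Call:
move_arm(deltas=[[0,0,0,0,0,0],[0,0,0,0,0,0],[0,0,0,0,0,0],[0,0,0,0,0,0],[0,0,0,0,0,0]], hand=-1)

```text
t: 8.2
ee_pos: [525.6, -40.5, 17.5]
orientation: [-0.002, -3.14, -0.008]
ft_force: [0.2, 0.5, 0.6]
width: 43.8
```

Call:
move_arm(deltas=[[0,0,0,0,0,0],[0,0,0,0,0,0],[0,0,0,0,0,0],[0,0,0,0,0,0]])

```text
t: 8.53
ee_pos: [526.0, -40.5, 18.1]
orientation: [0.002, 3.141, 0.008]
ft_force: [-0.4, -1.0, -0.3]
width: 70.3
```

```bash
python3 plan.py 525 -41 265 3.14 30 20 0.12
```

```text
t 8.53 p [526.  -40.5  18.1] psi 3.140 q [-0.1   0.61  1.94  0.01  0.59 -1.68] w 70.3 F [-0.4 -1.  -0.3] M [ 0.04 -0.13  0.  ] need 9
[[0.1, 0.1, -27.4, 0.001, 0.0, 0.0], [0.1, 0.0, -27.4, 0.0, 0.0, 0.0], [0.1, 0.1, -27.4, 0.001, 0.0, 0.0], [0.1, 0.0, -27.5, 0.0, 0.0, 0.0], [0.1, 0.0, -27.4, 0.001, 0.0, 0.0], [0.1, 0.0, -27.5, 0.0, 0.0, 0.0], [0.1, 0.0, -27.4, 0.001, 0.0, 0.0], [0.1, -0.0, -27.5, 0.0, 0.0, 0.0], [0.2, -0.0, -27.4, 0.001, 0.0, 0.0]]
```

Next I lift straight up, easing back slightly.

Call:
move_arm(deltas=[[0,0,-10,0,0,0],[1,0,-20,0,0,0],[3,0,-28,0,0,0],[3,0,-28,0,0,0],[3,0,-28,0,0,0]])

```text
t: 8.95
ee_pos: [511.8, -40.7, 132.6]
orientation: [-0.002, -3.13, -0.009]
ft_force: [0.2, 0.2, 0.3]
width: 87.7
```

Call:
move_arm(deltas=[[2,0,-28,0,0,0],[0,0,-28,0,0,0],[0,0,-28,0,0,0],[0,0,-20,0,0,0],[0,0,-10,0,0,0]])

```text
t: 9.37
ee_pos: [510.1, -41.4, 259.9]
orientation: [-0.002, -3.137, -0.008]
ft_force: [-0.5, 0.2, 0.1]
width: 87.5
```

```bash
python3 plan.py 622.5 -41 265 3.14 30 20 0.12;python3 panlook.py f
```

```text
t 9.37 p [510.1 -41.4 259.9] psi 3.140 q [-0.11  0.21  1.84  0.01  1.1  -1.68] w 87.5 F [-0.5  0.2  0.1] M [-0.03 -0.17 -0.01] need 4
[[-28.1, 0.1, -1.4, 0.001, -0.001, 0.0], [-28.1, 0.2, -1.4, 0.001, -0.001, 0.0], [-28.1, 0.1, -1.4, 0.002, -0.002, 0.0], [-28.0, 0.2, -1.3, 0.001, -0.001, 0.0]]
```

View pics/f_s.png

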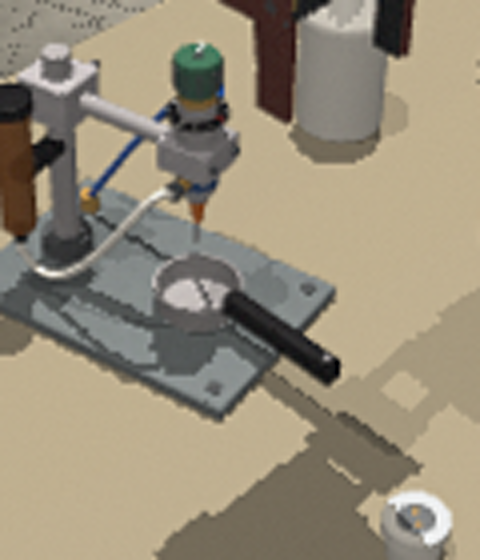

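View pics/f_t.png

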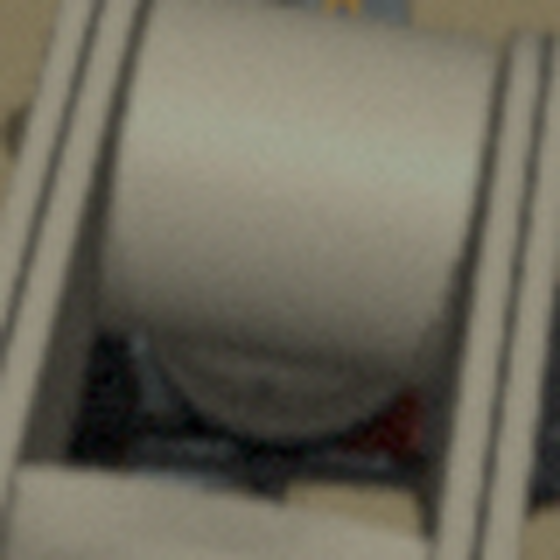

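Run:
```python
from h import *
S=dict(np.load("side0.npz"))
c=lambda x,y,s,u,v:((x+.5)/s-.5+u,(y+.5)/s-.5+v)
print(ray(S,[c(197,284,4,220,165),c(152,285,4,220,165),c(243,285,4,220,165),c(200,254,4,220,165)],34).round(1), ray(S,[c(196,241,4,220,165)],72).round(1))
```

```text
[[623.8 -41.6  34. ]
 [644.5 -18.2  34. ]
 [600.9 -64.   34. ]
 [645.6 -65.2  34. ]] [[625.2 -42.   72. ]]
```

Call:
move_arm(deltas=[[-22,0.1,-1.4,0,0,0],[-30,0.1,-1.4,0,0,0],[-30,0.1,-1.4,0,0,0],[-22,0,0,0,0,0],[-4,0,0,0,0,0]])

```text
t: 9.88
ee_pos: [617.5, -40.9, 260.2]
orientation: [-0.003, -3.132, -0.009]
ft_force: [0.0, -0.5, 0.4]
width: 88.0
```

```bash
python3 plan.py 623 -41.3 215 3.14 15 20 0.12;python3 - <<'E'
from h import *
from workcell import eyes
S=eyes.get_image("side")
zoom(S,200,360,120,280,4,"pics/g_s.png")
E
```

```text
t 9.88 p [617.5 -40.9 260.2] psi 3.140 q [-0.09  0.38  1.6   0.01  1.17 -1.66] w 88.0 F [ 0.  -0.5  0.4] M [ 0.08 -0.15  0.  ] need 4
[[-1.5, -0.2, 11.3, 0.001, -0.002, -0.0], [-1.4, -0.1, 11.3, 0.002, -0.002, -0.0], [-1.4, -0.1, 11.3, 0.001, -0.003, -0.0], [-1.4, -0.1, 11.2, 0.002, -0.002, -0.0]]
```

View pics/g_s.png

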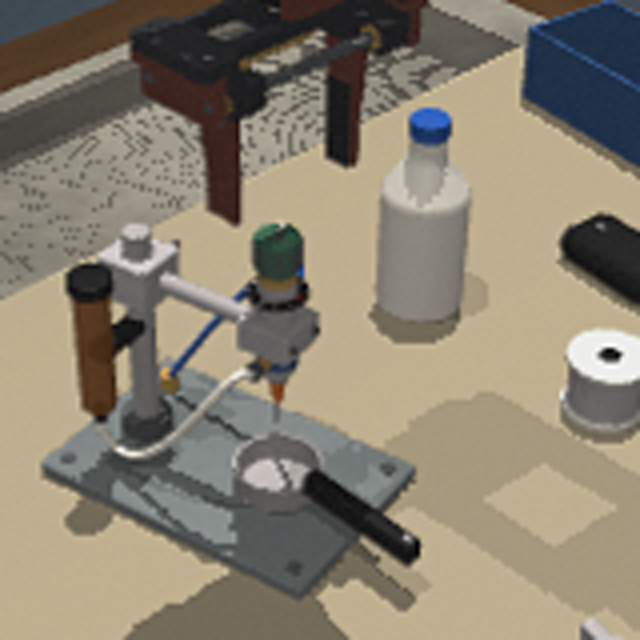

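The pan sits level below the needle (zoom 277,430), and the two fingers straddle the knob (277,250) from above. I descend over the knob.

Call:
move_arm(deltas=[[-1.5,0,10,0,0,0],[-1.5,0,14,0,0,0],[-1.5,0,14,0,0,0],[-1.2,0,14,0,0,0],[0,0,8,0,0,0]])

```text
t: 10.35
ee_pos: [615.1, -40.3, 193.4]
orientation: [-0.003, -3.125, -0.009]
ft_force: [-0.0, -0.4, -0.3]
width: 88.1
```

```bash
python3 plan.py 623 -41.3 195 3.14 15 20 0.12;python3 - <<'E'
from h import *
from workcell import eyes
S=eyes.get_image("side")
zoom(S,220,340,120,240,5,"pics/i_s.png")
E
```

```text
t 10.35 p [615.1 -40.3 193.4] psi 3.140 q [-0.09  0.45  1.66  0.01  1.05 -1.66] w 88.1 F [-0.  -0.4 -0.3] M [ 0.07 -0.14  0.04] need 1
[[-7.9, -1.0, -1.8, 0.006, -0.017, -0.0]]
```

View pics/i_s.png

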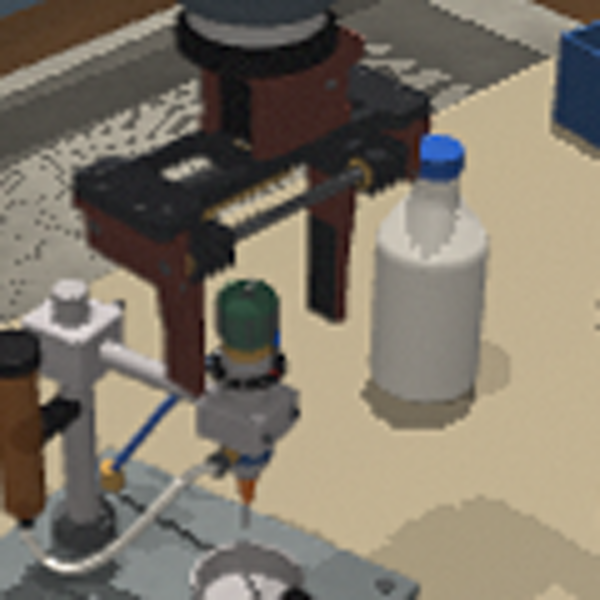

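Call:
move_arm(deltas=[[-4,-0.5,-1,0.003,-0.009,0],[-4,-0.5,0,0.003,-0.008,0],[0,0,0,0,0,0]])

```text
t: 10.65
ee_pos: [620.2, -41.3, 191.9]
orientation: [-0.003, -3.137, 0.0]
ft_force: [-0.3, -0.3, -0.7]
width: 88.0
```

```bash
python3 plan.py 623 -41.3 195 3.14 15 20 0.12
```

```text
t 10.65 p [620.2 -41.3 191.9] psi 3.140 q [-0.09  0.46  1.66 -0.    1.03 -1.65] w 88.0 F [-0.3 -0.3 -0.7] M [ 0.01 -0.15  0.04] need 1
[[-2.8, 0.1, -3.1, -0.0, -0.004, -0.0]]
```

Call:
move_arm(deltas=[[-2.8,0,-3.5,0,-0.004,0],[0,0,0,0,0,0],[0,0,0,0,0,0],[0,0,0,0,0,0]], hand=1)

```text
t: 10.98
ee_pos: [624.7, -41.5, 198.5]
orientation: [0.003, 3.137, -0.001]
ft_force: [-0.3, -0.1, -0.8]
width: 64.5
```

```bash
python3 plan.py 623 -41.3 195 3.14 15 20 0.12
```

```text
t 10.98 p [624.7 -41.5 198.5] psi 3.140 q [-0.09  0.45  1.65 -0.    1.04 -1.65] w 64.5 F [-0.3 -0.1 -0.8] M [ 0.03 -0.13  0.02] need 1
[[1.8, 0.2, 3.5, -0.001, 0.005, -0.0]]
```

Call:
move_arm(deltas=[[1.0,0,2.0,0,0.004,0],[0,0,0,0,0,0],[0,0,0,0,0,0],[0,0,0,0,0,0],[0,0,0,0,0,0]])

```text
t: 11.4
ee_pos: [623.9, -40.2, 197.0]
orientation: [0.004, 3.14, 0.003]
ft_force: [0.8, 18.2, 2.5]
width: 31.7
```

```bash
python3 plan.py 623 -41.3 195 3.14 15 20 0.12
```

```text
t 11.40 p [623.9 -40.2 197. ] psi 3.139 q [-0.08  0.45  1.65  0.    1.04 -1.65] w 31.7 F [ 0.8 18.2  2.5] M [ 3.   -0.17  0.01] need 1
[[0.9, -1.1, 2.0, 0.002, 0.001, -0.001]]
```

Call:
move_arm(deltas=[[0,0.5,0,0,0,0],[0,0,0,0,0,0],[0,0,0,0,0,0]])

```text
t: 11.65
ee_pos: [623.9, -39.9, 197.1]
orientation: [0.003, 3.14, 0.002]
ft_force: [-0.0, 0.2, 0.7]
width: 30.8
```

```bash
python3 plan.py 623 -40 196 2.9 15 20 0.12
```

```text
t 11.65 p [623.9 -39.9 197.1] psi 3.140 q [-0.08  0.45  1.65  0.    1.04 -1.65] w 30.8 F [-0.   0.2  0.7] M [-0.01 -0.12  0.02] need 2
[[0.5, -0.1, 0.6, 0.001, 0.001, 0.12], [0.4, -0.1, 0.5, 0.0, 0.0, 0.12]]
```

Call:
move_arm(deltas=[[0,0,0,0,0,0.08],[0,0,0,0,0,0.1],[0,0,0,0,0,0.1],[0,0,0,0,0,0.1],[0,0,0,0,0,0.1]])

```text
t: 12.07
ee_pos: [623.7, -40.5, 197.0]
orientation: [0.776, 3.043, 0.0]
ft_force: [-0.5, 0.0, 0.6]
width: 31.1
```

```bash
python3 plan.py 623.9 -39.9 197 1.1 15 2 0.12
python3 - <<'E'
from h import *
from workcell import eyes
S=eyes.get_image("side")
zoom(S,220,340,120,240,5,"pics/j_s.png")
E
```

```text
t 12.07 p [623.7 -40.5 197. ] psi 2.642 q [-0.08  0.45  1.65  0.    1.04 -1.16] w 31.1 F [-0.5  0.   0.6] M [-0.11 -0.01  0.11] need 13
[[0.0, 0.0, 0.0, 0.0, 0.0, 0.119], [0.0, 0.0, 0.0, 0.0, 0.0, 0.119]]
```

View pics/j_s.png

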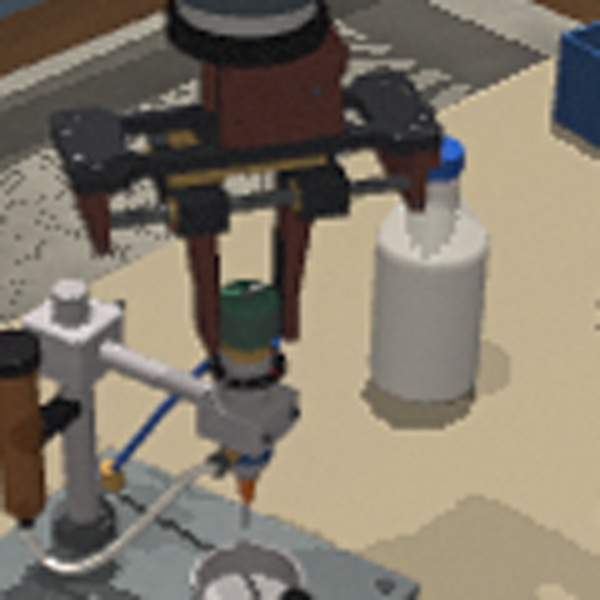

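The fingers (zoom 207,300 and 290,290) hold the knob from both sides, and Mz is about 0.1, which matches the friction. I keep turning.

Call:
move_arm(deltas=[[0,0,0,0,0,0.1],[0,0,0,0,0,0.1],[0,0,0,0,0,0.1],[0,0,0,0,0,0.1],[0,0,0,0,0,0.1]])

```text
t: 12.53
ee_pos: [623.3, -41.0, 197.0]
orientation: [-1.525, -2.746, 0.001]
ft_force: [-1.0, -0.4, 0.7]
width: 31.6
```

Call:
move_arm(deltas=[[0,0,0,0,0,0.1],[0,0,0,0,0,0.1],[0,0,0,0,0,0.1],[0,0,0,0,0,0.1],[0,0,0,0,0,0.1]])

```text
t: 12.95
ee_pos: [622.6, -41.2, 196.9]
orientation: [-2.17, -2.27, 0.003]
ft_force: [-0.9, 1.2, 0.8]
width: 31.2
```

```bash
python3 plan.py 623.9 -39.9 197 1.1 15 2 0.12
python3 - <<'E'
from h import *
from workcell import eyes
S=eyes.get_image("side")
zoom(S,240,300,150,210,9,"pics/k_s.png")
E
```

```text
t 12.95 p [622.6 -41.2 196.9] psi 1.616 q [-0.08  0.45  1.65 -0.    1.04 -0.13] w 31.2 F [-0.9  1.2  0.8] M [-0.07  0.08  0.09] need 5
[[0.3, 0.3, -0.0, -0.0, 0.0, 0.103], [0.3, 0.2, -0.0, -0.001, 0.0, 0.103]]
```

View pics/k_s.png

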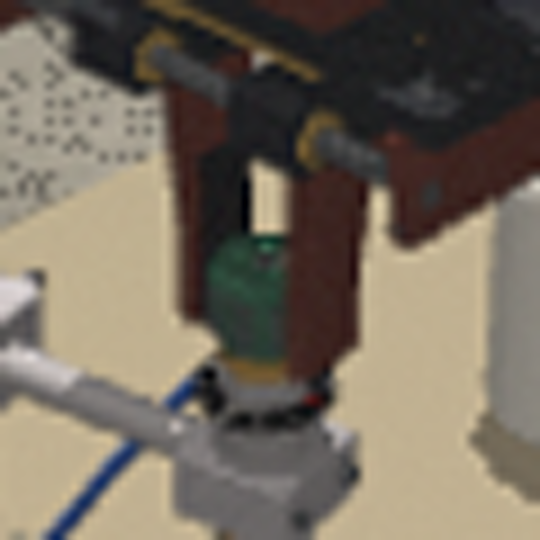

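Call:
move_arm(deltas=[[0,0,0,0,0,0.08],[0,0,0,0,0,0.08],[0,0,0,0,0,0.08],[0,0,0,0,0,0.06]])

```text
t: 13.33
ee_pos: [622.1, -41.2, 196.8]
orientation: [-2.485, -1.918, 0.004]
ft_force: [-0.1, -0.2, 0.8]
width: 31.1
```

```bash
python3 plan.py 623.9 -39.9 197 1.1 15 2 0.12
```

```text
t 13.33 p [622.1 -41.2 196.8] psi 1.315 q [-0.09  0.45  1.65 -0.    1.04  0.17] w 31.1 F [-0.1 -0.2  0.8] M [-0.02  0.07  0.06] need 2
[[0.8, 0.7, -0.1, -0.002, 0.0, 0.107], [0.9, 0.6, -0.1, -0.001, 0.001, 0.108]]
```

Call:
move_arm(deltas=[[0,0,0,0,0,0.04],[0,0,0,0,0,0.04],[0,0,0,0,0,0.04],[0,0,0,0,0,0.04]])

```text
t: 13.67
ee_pos: [621.9, -41.1, 196.8]
orientation: [-2.622, -1.726, 0.004]
ft_force: [0.1, 0.2, 1.4]
width: 31.3
```

```bash
python3 plan.py 623.9 -39.9 197 1.1 15 2 0.12
```

```text
t 13.67 p [621.9 -41.1 196.8] psi 1.164 q [-0.09  0.45  1.65  0.    1.04  0.32] w 31.3 F [0.1 0.2 1.4] M [-0.06  0.11  0.08] need 1
[[1.9, 1.3, -0.2, -0.004, 0.001, 0.064]]
```

Total turn so far is 1.98 rad and the stop hasn't been reached. I go on in small steps and watch Mz.

Call:
move_arm(deltas=[[0,0,0,0,0,0.04],[0,0,0,0,0,0.04],[0,0,0,0,0,0.04]])

```text
t: 13.92
ee_pos: [621.5, -41.7, 196.8]
orientation: [-2.712, -1.582, 0.007]
ft_force: [-2.2, -3.8, 2.4]
width: 31.1
```

```bash
python3 plan.py 621.9 -41 197 1 15 2 0.12
```

```text
t 13.92 p [621.5 -41.7 196.8] psi 1.056 q [-0.09  0.45  1.65 -0.    1.04  0.43] w 31.1 F [-2.2 -3.8  2.4] M [-0.76  0.44  0.6 ] need 1
[[0.8, 0.0, -0.2, -0.004, 0.003, 0.056]]
```

Call:
move_arm(deltas=[[0,0,0,0,0,0.04],[0,0,0,0,0,0.04],[0,0,0,0,0,0.04]])

```text
t: 14.17
ee_pos: [620.2, -43.1, 196.8]
orientation: [2.795, 1.435, -0.014]
ft_force: [-1.5, -0.5, 2.8]
width: 31.0
```

```bash
python3 plan.py 621.9 -41 197 1 15 2 0.12
```

```text
t 14.17 p [620.2 -43.1 196.8] psi 0.949 q [-0.09  0.45  1.65 -0.01  1.05  0.54] w 31.0 F [-1.5 -0.5  2.8] M [-0.27  0.31  0.57] need 1
[[2.7, 0.2, -0.2, -0.004, 0.008, -0.051]]
```

Run:
```python
from h import *
from workcell import eyes
S=eyes.get_image("side")
zoom(S,240,300,150,210,10,"pics/l_s.png")
```

```text
(no output)
```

View pics/l_s.png

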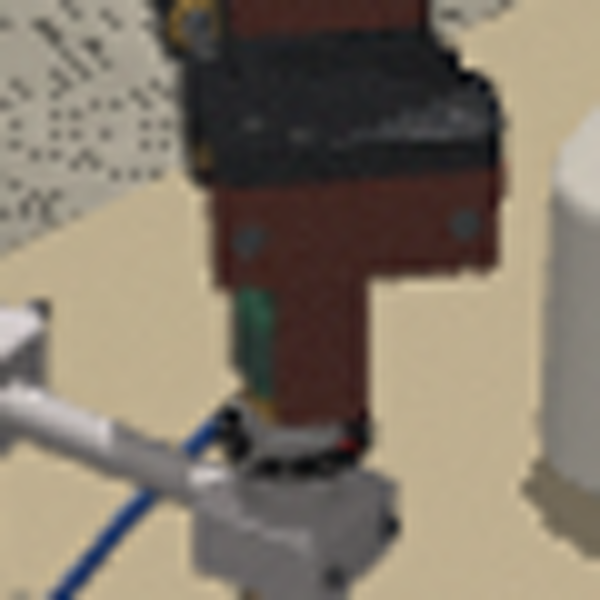

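The finger hides the line (zoom 320,350). The Mz jump from 0.08 to 0.6 N m at about ψ=1.08 agrees with the picture's predicted seat at 1.10. The fingers then slipped about 0.1 rad, so I'll back off and check the line afterwards.

Call:
move_arm(deltas=[[1,0,0,0,0,-0.08],[0.6,0,0,0,0,-0.1],[0,0,0,0,0,-0.1],[0,0,0,0,0,-0.1],[0,0,0,0,0,-0.1]])

```text
t: 14.63
ee_pos: [622.1, -44.0, 197.0]
orientation: [2.334, 2.1, -0.013]
ft_force: [1.6, -0.0, -0.7]
width: 31.4
```

Call:
move_arm(deltas=[[0,0,0,0,0,-0.1],[0,0,0,0,0,-0.1],[0,0,0,0,0,-0.1],[0,0,0,0,0,-0.1],[0,0,0,0,0,-0.1]])

```text
t: 15.05
ee_pos: [624.3, -43.6, 197.1]
orientation: [1.68, 2.652, -0.006]
ft_force: [1.4, 0.4, 0.6]
width: 31.1
```

```bash
python3 plan.py 622.5 -41 197 2.54 15 6 0.12
```

```text
t 15.05 p [624.3 -43.6 197.1] psi 2.012 q [-0.09  0.45  1.65 -0.01  1.04 -0.52] w 31.1 F [1.4 0.4 0.6] M [ 0.07 -0.25 -0.04] need 5
[[0.6, -0.1, 0.0, -0.001, 0.001, -0.106], [0.6, -0.0, 0.0, -0.001, 0.001, -0.105], [0.7, 0.0, 0.0, -0.0, 0.001, -0.106], [0.6, 0.1, 0.0, -0.001, 0.0, -0.105], [0.7, 0.1, 0.1, -0.0, 0.001, -0.106]]
```

Call:
move_arm(deltas=[[0,0,0,0,0,-0.1],[0,0,0,0,0,-0.1],[0,0,0,0,0,-0.1],[0,0,0,0,0,-0.1],[0,0,0,0,0,-0.1]])

```text
t: 15.47
ee_pos: [626.0, -42.2, 197.1]
orientation: [0.901, 3.006, -0.001]
ft_force: [0.3, 1.6, -0.3]
width: 31.2
```

Call:
move_arm(deltas=[[0,0,0,0,0,-0.02],[0,0,0,0,0,0],[0,0,0,0,0,0]])

```text
t: 15.72
ee_pos: [626.1, -42.0, 197.1]
orientation: [0.846, 3.022, 0.0]
ft_force: [-0.1, -0.7, 0.9]
width: 31.0
```

```bash
python3 plan.py 622.5 -41 197 2.54 15 6 0.12
python3 - <<'E'
from h import *
from workcell import eyes
S=eyes.get_image("side");T=eyes.get_image("top")
print(proj(S,[[623,-41,223],[623+16*np.cos(-1.36),-41+16*np.sin(-1.36),223]]))
zoom(S,245,295,155,205,12,"pics/n_s.png");zoom(S,200,360,120,280,4,"pics/n_s2.png")
np.savez("n_side.npz",**S)
E
```

```text
t 15.72 p [626.1 -42.  197.1] psi 2.596 q [-0.09  0.45  1.65 -0.    1.04 -1.11] w 31.0 F [-0.1 -0.7  0.9] M [-0.06 -0.03 -0.04] need 1
[[3.6, -1.1, 0.1, 0.001, 0.004, 0.056]]
[[268.9330394  179.17641933]
 [272.5216172  176.27758931]]
```

View pics/n_s.png

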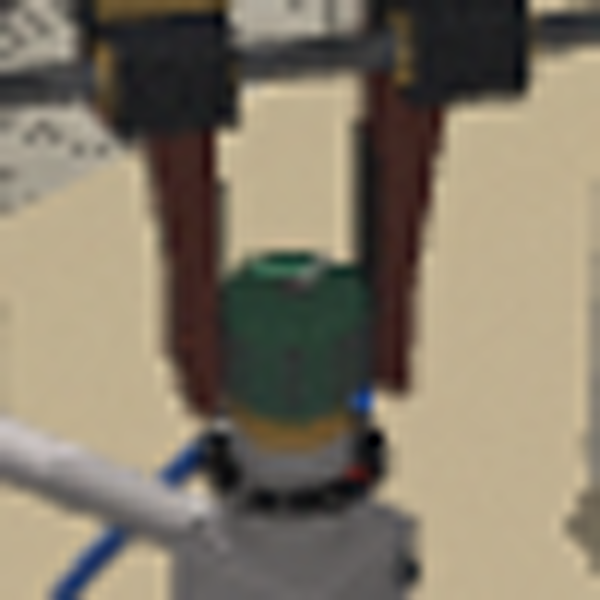

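View pics/n_s2.png

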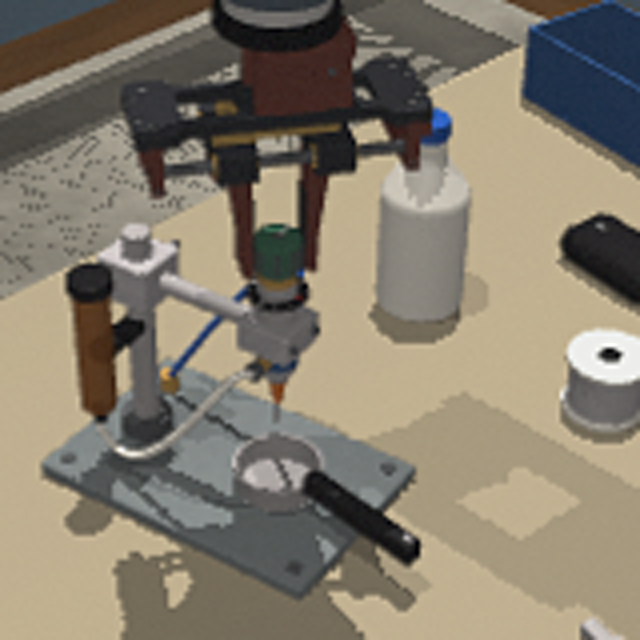

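Run:
```python
from h import *
for f in("side0.npz","n_side.npz"):
    S=dict(np.load(f)); fr=S["frame"][172:184,260:280].astype(int); P=cloud(S)
    sat=fr.max(-1)-fr.min(-1); m=(fr.min(-1)>105)&(sat<45)
    v,u=np.nonzero(m); X=ray(S,np.c_[u+260,v+172],223.5)
    w=fr[v,u].min(1)
    for a,b,x,ww in zip(u+260,v+172,X,w): 
        if np.hypot(x[0]-625,x[1]+43)<22: print(f,a,b,x[:2].round(1),ww, "ang about 624,-42: %.2f"%np.arctan2(x[1]+42,x[0]-624))
    g=(fr[...,1]>fr[...,0]+25); v,u=np.nonzero(g); print(u.min()+260,u.max()+260,v.min()+172)
```

```text
side0.npz 270 174 [637.8 -58.7] 138 ang about 624,-42: -0.88
side0.npz 265 175 [643.1 -46.3] 134 ang about 624,-42: -0.22
side0.npz 266 175 [641.3 -48.1] 134 ang about 624,-42: -0.34
side0.npz 267 175 [639.6 -50. ] 134 ang about 624,-42: -0.47
side0.npz 268 175 [637.9 -51.8] 130 ang about 624,-42: -0.62
side0.npz 269 175 [636.1 -53.7] 152 ang about 624,-42: -0.77
side0.npz 270 175 [634.4 -55.5] 171 ang about 624,-42: -0.92
side0.npz 271 175 [632.7 -57.4] 141 ang about 624,-42: -1.06
side0.npz 272 175 [630.9 -59.2] 132 ang about 624,-42: -1.19
side0.npz 265 176 [639.7 -43.2] 112 ang about 624,-42: -0.07
side0.npz 266 176 [638. -45.] 110 ang about 624,-42: -0.21
side0.npz 269 176 [632.8 -50.5] 107 ang about 624,-42: -0.77
side0.npz 270 176 [631.1 -52.4] 185 ang about 624,-42: -0.97
side0.npz 271 176 [629.3 -54.2] 119 ang about 624,-42: -1.16
side0.npz 273 176 [625.9 -57.9] 124 ang about 624,-42: -1.45
side0.npz 263 177 [639.8 -36.4] 134 ang about 624,-42: 0.34
side0.npz 264 177 [638.1 -38.2] 116 ang about 624,-42: 0.26
side0.npz 269 177 [629.5 -47.4] 188 ang about 624,-42: -0.78
side0.npz 270 177 [627.8 -49.2] 124 ang about 624,-42: -1.09
side0.npz 274 177 [620.9 -56.5] 116 ang about 624,-42: -1.78
side0.npz 261 178 [639.9 -29.6] 135 ang about 624,-42: 0.66
side0.npz 263 178 [636.5 -33.3] 108 ang about 624,-42: 0.61
side0.npz 275 178 [615.9 -55.2] 126 ang about 624,-42: -2.12
side0.npz 276 179 [610.9 -53.9] 129 ang about 624,-42: -2.40
side0.npz 262 180 [631.6 -25.4] 118 ang about 624,-42: 1.14
side0.npz 276 180 [607.7 -50.8] 130 ang about 624,-42: -2.65
side0.npz 262 181 [628.3 -22.4] 122 ang about 624,-42: 1.35
side0.npz 276 181 [604.5 -47.7] 130 ang about 624,-42: -2.86
264 274 176
n_side.npz 272 176 [627.6 -56. ] 121 ang about 624,-42: -1.32
266 270 176
```

The white line now runs at about -1.32 rad in world, against -1.36 for a quarter turn. From the gripper's yaw I get 1.53 to 1.65 rad off the seat, so the two agree. The pan is still under the needle, and I'm handing in.

Run:
```python
from workcell import ctrl
print(ctrl.close_job()); o=ctrl.get_obs(); print(o["t"],o["ee_pos"],o["width"],o["ft_force"])
```

```text
the job is handed in; nothing more can be done
None
the job is handed in; nothing more can be done
```

I set the valve and handed the job in at about 15.8 s. No verdict was reported. The pan is under the nozzle and released, and the gripper is still holding the knob about a quarter turn off its seat.

- **Pan:** It stands on the base plate. The side camera put its centre at (623.8, -41.6) mm and the needle tip at (625.2, -42.0) mm, so they are about 1–2 mm apart. It looked level, and later views showed it had not moved.
- **Seating:** I turned the knob clockwise about 2.05 rad until the torque jumped from 0.08 to 0.6 N m. The first picture had predicted 2.04 rad. After that the fingers slipped about 0.1 rad on the knob. A finger hid the white line at the stop, so I could not see the seat itself.
- **Quarter turn:** The gripper's yaw gives 1.53–1.65 rad off the seat. The white line gives about 1.61 rad, but that comes from a single bright pixel. Both are inside the 1.27–1.87 range.
- **Grip:** The opening is 31.0 mm on the 32 mm knob. The grasp point is roughly 6 mm from the knob's centre, and the side force on the wrist was below 1 N.
- **Other items on the bench:** I saw none of the bystanders move, but I did not measure their positions at the end.

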